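# Move the pinned guard flap to the other test box

### The job

The red test box needs the clear guard flap that hangs on the blue one. Pinch the flap's two tabs to draw its sprung hinge pin back, lift the flap off, and drop it into the red box's hinge the same way round: stub down in the slot, pressed down gently on the sprung pad until the released pin springs fully out into its hole. Never push or pull on either box with more than about 25 N through the flap, and leave the other things where they are.

Things in the scene. Friction and masses are not known exactly. Their poses are not given: they have to be found in the camera images.
- blue_box: Blue steel test box fixed to the bench, on which the flap hangs at first; 110 deep (x), 144 wide (y, 179 over the hinge cheeks), 105 mm tall. Origin: centre of its underside, z up, +x out of the open front. Hinge line parallel to y, 72 mm in +x of the origin and 115 mm above it. Hinge parts as on the red box.
- red_box: Red steel test box fixed to the bench, green board inside, no flap; sizes and axes as the blue one. Its two aluminium hinge cheeks (12 mm thick, inner faces at y +77.5 and -77.5 mm) are together set 0 to 20 mm higher than on the blue box. This is not measured: the hinge line, 72 mm in +x, is 115 to 135 mm above the origin. Find it by feel. The cheeks do not give.
- red_slot (a point): Mark on the red box, fixed to it: hinge line at the +y cheek (72, 83.5, 115 mm from its origin), for the LOWEST setting of the cheeks. Here the cheek has an open-topped slot for the stub, 10 mm wide with a flared mouth; its floor is 6 mm below the true hinge line, so the seated stub can sink 2 mm too low, then stops hard.
- red_hole (a point): Mark on the red box, fixed to it: hinge line at the -y cheek (72, -83.5, 115 mm from its origin), for the LOWEST setting of the cheeks. Here the cheek, which rises 16 mm above the true hinge line, has an 11 mm square hole for the pin; the pin enters if level with it within about 2 mm.
- red_pad (a point): Mark on the red box, fixed to it, below the orange sprung pad inside the -y cheek (y -60 to -75 mm), set with the cheeks. Free, the pad's top is 2 mm below the true hinge line, so it meets the rail 5 mm before the pin is level with its hole. It starts at 2.1 N and adds 0.7 N per mm: 5.6 N when level. Press to that load.
- flap: Clear hanging guard flap, 290 g (x 0.8 to 1.3). Origin: hinge line, middle of the rail; y along the rail, z up, axes parallel to the box's when hung. Aluminium rail 150 (y) x 12 x 14 mm (z -7 to +7); clear panel 4 mm thick, 116 wide, hangs to z -82. Ends: fixed stub at +y, sprung pin at -y, both steel, 8 mm thick, sticking out 12 mm. Pin nose is round.
- black_tab (a point): Middle of the outer (+y) face of the fixed black grip tab on the flap's rail, at y +2, z +22 mm in the flap. Tab 22 (x) x 6 x 30 mm, upright from the rail's top (z 7) to z 37. Pinch it and the yellow tab together along y (42 mm over both, 30 mm drawn back): this draws the pin flush with the rail's end and is the handle to lift by.
- yellow_tab (a point): Middle of the outer (-y) face of the yellow grip tab that moves with the pin: y -40, z +22 mm in the flap with the pin out, y -28 with it drawn fully back. Same size as the black tab.
- pin (a joint): Travel of the sprung hinge pin in m: 0 = fully out, 0.012 = drawn fully back (towards +y of the flap) by the yellow tab. Spring 5 N when out, 11 N drawn back.
- flux_jar: Small white jar with black lid, 42 mm across, 50 mm tall, origin under its centre; leave alone.
- phone: Opened black phone, 72 x 148 x 8 mm, lying flat, origin under its centre; leave alone.
- multimeter: Black multimeter lying flat, 75 x 140 x 36 mm (knob to 45 mm), origin under its centre; leave alone.
- parts_tray: Light grey divided tray, 100 x 130 x 22 mm, origin under its centre; leave alone.
- driver: Orange-handled screwdriver lying down, 150 mm long; leave alone.
- stencil_block: Brass block with four holes, 60 x 60 x 16 mm, origin under its centre; leave alone.
- swab_pot: White pot with blue lid, 56 mm across, 75 mm tall, origin under its centre; leave alone.
There are look-alikes about, which are no part of the job. Of the things shaped like the blue_box, the blue one is meant. Of the things shaped like the red_box, the red one is meant.

How it is judged:
By the outcome, as a careful person would: the job done as asked, in the order asked, and still so for the second after the job is handed in, with the robot touching nothing.
It also fails if it takes over 51 s, if anything falls off the work surface, if the arm or the gripper's body presses on something with over 40 N, if the wrist force passes 120 N, or if a joint passes its speed limit or range.

### The arm

A 6-joint arm with a two-finger parallel gripper is mounted at the origin on the work surface. World frame = base frame: x ahead of the robot, y to its left, z up, the work surface at z = 0. Lengths are in m, angles in rad, forces in N, time in s.
With the tool pointing down it reaches from about 0.35 to 0.975 m from the base axis. Payload 4.9 kg.
Tool frame: the origin (TCP) lies on the centre line of the jaws, within the pads' length; the fingertips stand manip.tip_reach ahead of it and the grasp point (between the pads) is the TCP (manip.tip_reach is the distance from the TCP to the fingertips, in m); z points along the fingers, y is the line along which they close (so a half turn about z gives the same grasp; the last joint's range is limited). The gripper opens to 85 mm and grips with 20 to 120 N. Pads are 22 mm wide; open, the fingers measure 114 mm over their backs; the gripper's body (76 mm by 85 mm) begins 54 mm behind the grasp point. The pads swing forward as they close: fully open they stand 13 mm farther back than shut.
Start: joints at [1.23, 0.053, 1.613, -0, 1.476, -0.119], TCP at [0.137, 0.61, 0.218] pointing down, gripper open.
Joint ranges: [-3.01, 3.01], [-1.01, 2.22], [0.06, 2.58], [-1.02, 4.17], [0.09, 2.62], [-3.14, 3.14]. Speed limits (rad/s): [2.57, 2.57, 3.14, 3.14, 3.14, 3.14].

### API

Orientations are given as a unit quaternion [w, x, y, z].
In Python, from plant import manip gives the robot as it stands. The module is installed in compiled form; this text tells all that it offers.
- The arm moves only by the tool move_arm, never from a script. Its argument "rows" is a list of rows, each a list of 7 numbers: the shift along the tool's x, y, z in cm, then the turn, a rotation vector about the tool's x, y, z in degrees, then the opening, from -1 (shut) to 1 (fully open). In form: [[tx, ty, tz, ax, ay, az, jaw], ...]. A call has 1 to 20 rows; each row shifts and turns the commanded pose from where the row before left it, along the tool's axes as they then stand; what a row does not reach is not made up. A row lasts 1/12 s, in which the tool goes at most 41.7 mm and 7.16 degrees, less where a joint would pass 70% of its speed; a pose out of reach is approached as far as the arm can. A call is refused whole if a number of a shift passes 4.17 or a number of a turn 7.16, either way. A call with a gripper value outside its range is refused whole. The fingers move at their own pace and stop on an object; the grip force is fixed at half the most. Time passes only in rows, so rows that do not move let the fingers close. It gives the time, the measured TCP pose, the force, the opening and the grip force at its end, in the units of the state.
- manip.state(): the state, without advancing time (a new reading comes with each control period).
- manip.grab_frame(name): name is "side" or "top"; returns a dict with "img" (420x560x3 uint8, blue, green, red), "mtx" (3x3 intrinsics, pixels), "k1" (the pictures are not rectified: a ray, as slopes to the right and down, at radius r is drawn at 1 + k1 r^2 times it, then the intrinsics apply), "R" (3x3) and "t" (3): a world point X has camera coordinates R X + t. Camera axes: x right, y down, z forward; pixel columns grow to the right and rows downward; lengths in m; the calibration is good to about 2 mm. A picture is of the moment at which its call begins. There is no depth.
- manip.job_done(): hands the job in; it is judged then, once.
The state is a dict: "time": time; "joint_pos": joint angles; "joint_vel": joint speeds; "joint_efforts": joint torques, N m; "tool_pos": TCP position; "tool_rot": TCP orientation; "contact_force": force on the tool from outside, world axes, zero at the start; "ft_torque": the same for the moment, N m; "gripper_width": opening from 0.0 (shut) to 1.0 (fully open); "grasp_force": force on a finger pad.
Only numpy, scipy, OpenCV 4.12 (cv2) and the standard library are available. Lean on these libraries where they do the work, as an engineer would, in place of code of your own. Each camera call takes 0.05 s, during which the arm holds its last target. There are 200 camera calls.

## Working session

There is one attempt and no reset: what is moved stays moved. The work goes in short steps, Python scripts to look and compute and a tool call to move; the robot and the scene stay as the last step left them, time stands still between calls to the robot, and variables do not carry over. Pictures are saved under pics/ and viewed, at most 10 in all, crops included, and the job is handed in when it is done.

Besides the shell and the picture viewer there is one more tool, called after "Request:" as name([rows], argument=value, ...), one row to a line, values as JSON. move_arm: Moves the arm, as the interface text tells. Its arguments: {"type":"object","properties":{"rows":{"type":"array","items":{"type":"array","items":{"type":"number"}}}},"required":["rows"]}

```bash
mkdir -p pics; python3 - <<'E'
from plant import manip
import cv2,json,numpy as np
for n in("side","top"):
    f=manip.grab_frame(n); cv2.imwrite(f"pics/{n}0.png",cv2.resize(f["img"],(800,600),interpolation=cv2.INTER_CUBIC))
    np.savez(f"{n}.npz",**f); print(n,f["mtx"].tolist(),f["k1"],(-f["R"].T@f["t"]).round(3),f["R"].round(2).tolist())
print(manip.state(),manip.tip_reach)
E
```

```text
side [[545.8726694293556, 0.0, 276.7483578335612], [0.0, 545.8726694293556, 208.65969413848708], [0.0, 0.0, 1.0]] -0.01605006631735747 [0.247 0.9   1.166] [[-0.96, -0.28, -0.01], [-0.21, 0.72, -0.66], [0.19, -0.63, -0.75]]
top [[415.2449638129023, 0.0, 285.9853880663797], [0.0, 415.2449638129023, 215.7665413762475], [0.0, 0.0, 1.0]] -0.06052103720139164 [0.422 0.005 1.356] [[0.01, -1.0, -0.01], [-1.0, -0.01, -0.07], [0.07, 0.01, -1.0]]
{'time': 0.1, 'joint_pos': array([ 1.23000345e+00,  5.32891247e-02,  1.61419234e+00, -1.65032349e-05,
        1.47600753e+00, -1.19022399e-01]), 'joint_vel': array([ 7.00214318e-04, -1.42023312e-03, -4.22062610e-03, -2.06824791e-05,
       -6.49007534e-04,  8.13944316e-04]), 'joint_efforts': array([-7.98488963e-05, -3.94906032e+01, -3.71361172e+01, -1.68895062e-04,
        4.01339319e-03, -2.73513265e-06]), 'tool_pos': array([0.13728702, 0.60911377, 0.21686576]), 'tool_rot': array([-2.08077790e-04,  1.10657312e-01,  9.93858169e-01, -9.25090135e-04]), 'contact_force': array([-0.69020489, -0.21031577,  0.05629122]), 'ft_torque': array([ 0.03608483, -0.01005136, -0.02160661]), 'grasp_force': 0.0, 'gripper_width': 1.0005018330185442} 0.019
```

View pics/side0.png

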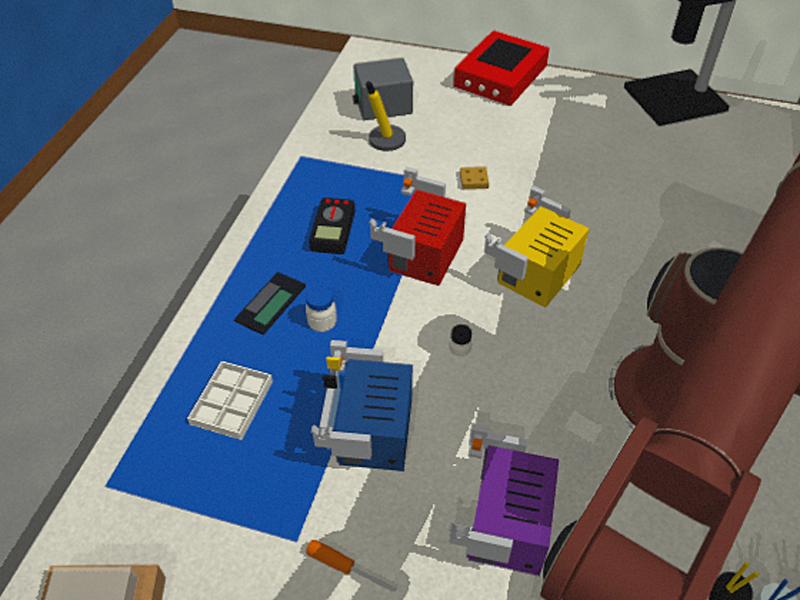

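View pics/top0.png

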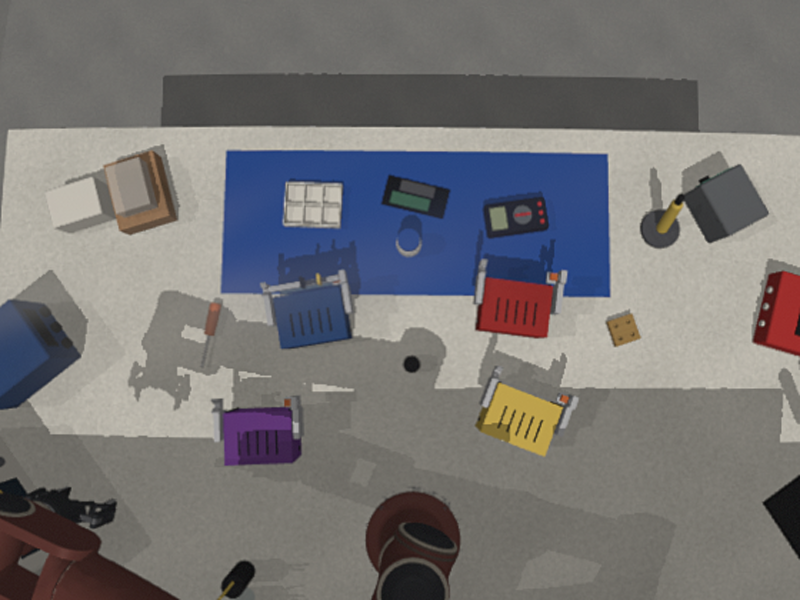

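Candidates in the top view are the blue (310,315), red (515,305), yellow (522,418) and purple (260,435) boxes. By colour, blue (flap with black and yellow tabs) and red (no flap, orange pad) are the ones meant. I'll confirm with enlarged crops.

```bash
python3 - <<'E'
import cv2,numpy as np
s=np.load("side.npz")["img"];t=np.load("top.npz")["img"]
def pane(im,x,y,w=80,h=120,k=5):
    c=cv2.resize(im[y:y+h,x:x+w],None,fx=k,fy=k,interpolation=cv2.INTER_CUBIC)
    for i in range(0,w,10): cv2.line(c,(i*k,0),(i*k,6),(0,255,255),1); cv2.putText(c,str(x+i),(i*k,16),0,.33,(0,255,255),1)
    for i in range(0,h,10): cv2.line(c,(0,i*k),(6,i*k),(0,255,255),1); cv2.putText(c,str(y+i),(8,i*k+4),0,.33,(0,255,255),1)
    return c
cv2.imwrite("pics/blue.png",np.hstack([pane(t,180,160),pane(s,215,230)]))
cv2.imwrite("pics/red.png",np.hstack([pane(t,325,160),pane(s,255,105)]))
E
```

```text
(no output)
```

View pics/blue.png

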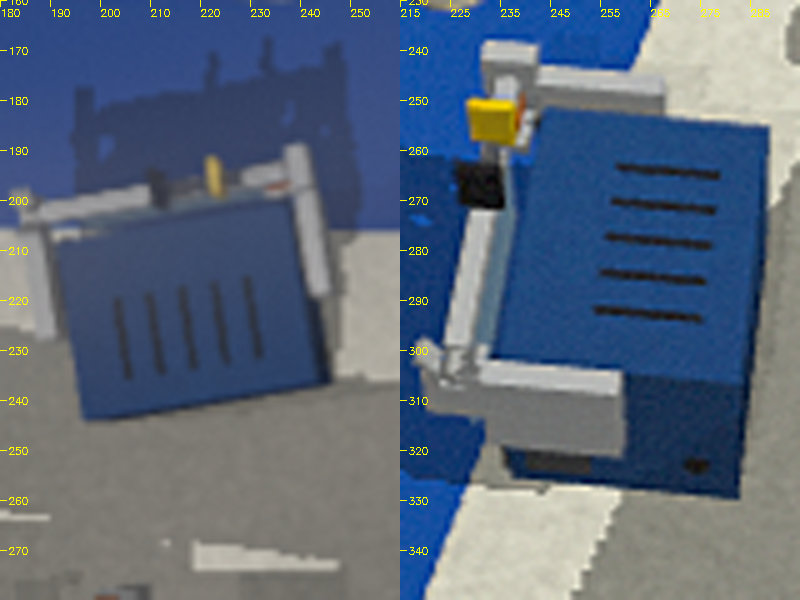

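View pics/red.png

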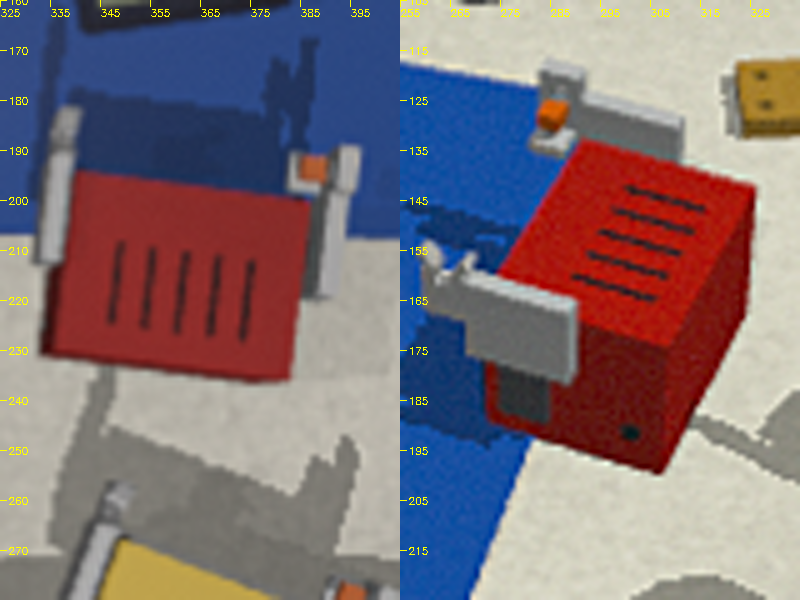

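The crops confirm it. The blue box carries the flap, with the yellow tab at side px (233,254) and the black one at (231,267). The red box has an empty slot at side (262,158) and an orange pad at (285,128). Next I fit the poses.

```bash
cat > h.py <<'E'
import cv2,numpy as np
from scipy.optimize import least_squares
C={n:dict(np.load(n+".npz")) for n in("side","top")}
def proj(n,X):
    c=C[n]; return cv2.projectPoints(np.array(X,float).reshape(-1,3),cv2.Rodrigues(c["R"])[0],c["t"],c["mtx"],np.array([float(c["k1"]),0,0,0]))[0][:,0]
def w(p,P):
    P=np.array(P,float)/1000; c,s=np.cos(p[2]),np.sin(p[2])
    return P@np.array([[c,s,0],[-s,c,0],[0,0,1]])+[p[0],p[1],0]
def fit(obs,p0):
    def r(p): return np.concatenate([(proj(n,w(p,P))-px).ravel() for n,P,px in obs])
    q=least_squares(r,p0,loss="soft_l1"); return q.x,r(q.x)
E
python3 - <<'E'
from h import *
fl,fr,br,bl=(55,72,105),(55,-72,105),(-55,-72,105),(-55,72,105); bb=(-55,72,0)
def o(t,s): return [("top",[fl,fr,br,bl],np.array(t)),("side",[fr,br,bl,bb],np.array(s))]
B,rb=fit(o([(191,208),(238.4,200),(244,237),(197,244)],[(244,251.6),(289,255.4),(283.4,306.6),(283,329.6)]),[.57,.27,.1])
R,rr=fit(o([(340,194.4),(386.6,200),(383,236.2),(335.4,231)],[(291,133),(326.2,142.4),(309.4,174.6),(307,199.6)]),[.6,-.2,-.1])
print("B",B.round(4),rb.reshape(-1,2).round(1).tolist());print("R",R.round(4),rr.reshape(-1,2).round(1).tolist())
np.savez("pose.npz",B=B,R=R)
for n in("side","top"):
    print(n,"blue yellow tab top corners",proj(n,w(B,[(72+a,b,152) for a,b in((-11,-40),(11,-40),(11,-34),(-11,-34))])).round(1).tolist())
    print(n,"black",proj(n,w(B,[(72+a,b,152) for a,b in((-11,2),(11,2),(11,-4),(-11,-4))])).round(1).tolist())
    for p,nm in((B,"B"),(R,"R")):
        for h in (0,10,20): print(n,nm,"-ycheek top inner/outer at x72",h,proj(n,w(p,[(72,-77.5,131+h),(72,-89.5,131+h)])).round(1).tolist())
for p in(B,R): print("hinge mid",w(p,[(72,0,115)]),"grasp",w(p,[(72,-19,140)]))
E
```

```text
B [0.4895 0.2212 0.1763] [[0.2, 0.5], [-0.5, 0.6], [-0.4, -0.6], [-0.3, 0.2], [-0.0, -0.6], [0.1, -0.5], [-0.4, -0.1], [-0.0, 0.0]]
R [ 0.5154 -0.2141 -0.1089] [[-0.4, -0.0], [0.1, -0.0], [0.0, -0.2], [0.3, -0.6], [0.2, -0.4], [0.3, -0.3], [-0.3, 0.1], [0.8, 0.9]]
side blue yellow tab top corners [[238.3, 249.6], [229.0, 248.8], [228.5, 250.9], [237.9, 251.7]]
side black [[235.4, 264.3], [225.9, 263.5], [226.3, 261.4], [235.8, 262.2]]
side B -ycheek top inner/outer at x72 0 [[236.8, 242.1], [237.5, 238.2]]
side B -ycheek top inner/outer at x72 10 [[236.5, 239.5], [237.3, 235.6]]
side B -ycheek top inner/outer at x72 20 [[236.2, 236.9], [237.0, 233.0]]
side R -ycheek top inner/outer at x72 0 [[286.6, 123.3], [288.1, 120.8]]
side R -ycheek top inner/outer at x72 10 [[286.6, 120.6], [288.1, 118.2]]
side R -ycheek top inner/outer at x72 20 [[286.6, 117.9], [288.2, 115.5]]
top blue yellow tab top corners [[224.8, 198.7], [223.7, 191.3], [221.7, 191.6], [222.8, 199.0]]
top black [[210.7, 201.0], [209.6, 193.7], [211.6, 193.3], [212.7, 200.7]]
top B -ycheek top inner/outer at x72 0 [[237.8, 193.7], [241.7, 193.1]]
top B -ycheek top inner/outer at x72 10 [[237.3, 193.3], [241.4, 192.6]]
top B -ycheek top inner/outer at x72 20 [[236.9, 192.9], [241.0, 192.2]]
top R -ycheek top inner/outer at x72 0 [[391.1, 193.6], [395.1, 194.1]]
top R -ycheek top inner/outer at x72 10 [[391.9, 193.2], [396.0, 193.7]]
top R -ycheek top inner/outer at x72 20 [[392.8, 192.7], [396.8, 193.2]]
hinge mid [[0.56034337 0.23380095 0.115     ]] grasp [[0.56367522 0.21509537 0.14      ]]
hinge mid [[ 0.58696536 -0.22192558  0.115     ]] grasp [[ 0.58489961 -0.24081295  0.14      ]]
```

```bash
cat >> h.py <<'E'
from scipy.spatial.transform import Rotation as Ro
P=dict(np.load("pose.npz")) if __import__("os").path.exists("pose.npz") else {}
def go(box,pt,yaw_off=0):
    "tool-frame shift (cm, axes after the turn) and turn (deg) to put TCP at pt (mm, box frame), tool down, y along box y"
    from plant import manip
    s=manip.state(); p=P[box]; T=w(p,[pt])[0]; q=s["tool_rot"]; A=Ro.from_quat([q[1],q[2],q[3],q[0]])
    c,sn=np.cos(p[2]),np.sin(p[2]); G=Ro.from_matrix(np.array([[-c,-sn,0],[-sn,c,0],[0,0,-1.]]).T.T)
    d=T-s["tool_pos"]
    loc=((s["tool_pos"]-[p[0],p[1],0])@np.array([[c,-sn,0],[sn,c,0],[0,0,1]]))*1000
    print("t",round(s["time"],2),"box-frame TCP mm",loc.round(1),"F",s["contact_force"].round(1),"Fbox",(s["contact_force"]@np.array([[c,-sn,0],[sn,c,0],[0,0,1]])).round(1),"M",s["ft_torque"].round(2),"w",round(s["gripper_width"]*85,1),"g",round(s["grasp_force"],1))
    print("  turn deg",(A.inv()*G).as_rotvec(degrees=True).round(2),"shift now-axes cm",(A.inv().apply(d)*100).round(2),"after-turn cm",(G.inv().apply(d)*100).round(2))
E
python3 -c "
from h import *
go('B',(72,-13,220))"
```

```text
t 0.1 box-frame TCP mm [-278.7  443.7  216.9] F [-0.7 -0.2  0.1] Fbox [-0.7 -0.1  0.1] M [ 0.04 -0.01 -0.02] w 85.0 g 0.0
  turn deg [ -0.1   -0.03 -22.81] shift now-axes cm [-50.03 -28.51  -0.27] after-turn cm [-35.07 -45.67  -0.31]
```

Request:
move_arm([
  [0,0,-1,0,0,-5.7,1],
  [0,0,-1,0,0,-5.7,1],
  [0,0,-1,0,0,-5.7,1],
  [0,0,-1,0,0,-5.7,1],
  [-2.2,-2.85,0,0,0,0,1],
  [-2.2,-2.85,0,0,0,0,1],
  [-2.2,-2.85,0,0,0,0,1],
  [-2.2,-2.85,0,0,0,0,1],
  [-2.2,-2.85,0,0,0,0,1],
  [-2.2,-2.85,0,0,0,0,1],
  [-2.2,-2.85,0,0,0,0,1],
  [-2.2,-2.85,0,0,0,0,1],
  [-2.2,-2.85,0,0,0,0,1],
  [-2.2,-2.85,0,0,0,0,1],
  [-2.2,-2.85,0,0,0,0,1],
  [-2.2,-2.85,0,0,0,0,1],
  [-2.2,-2.85,0,0,0,0,1],
  [-2.2,-2.85,0,0,0,0,1],
  [-2.2,-2.85,0,0,0,0,1],
  [-2.2,-2.85,0,0,0,0,1],
])

```text
time: 1.77
tool_pos: [0.5648, 0.2209, 0.2574]
tool_rot: [-0.0, -0.088, 0.996, -0.0]
contact_force: [-0.2, 0.4, 0.3]
gripper_width: 0.998
grasp_force: 0.0
```

```bash
python3 -c "
from h import *
go('B',(72,-13,200))"
```

```text
t 1.77 box-frame TCP mm [ 74.1 -13.5 257.4] F [-0.2  0.4  0.3] Fbox [-0.1  0.4  0.3] M [ 0.01 -0.02 -0.01] w 84.8 g 0.0
  turn deg [ 0.   -0.05 -0.02] shift now-axes cm [0.2  0.05 5.74] after-turn cm [0.21 0.05 5.74]
```

Request:
move_arm([
  [0.1,0.05,1.2,0,0,0,1],
  [0.1,0,1.4,0,0,0,0.8],
  [0,0,1.4,0,0,0,0.8],
  [0,0,1.4,0,0,0,0.5],
  [0,0,1.4,0,0,0,0.5],
  [0,0,1.4,0,0,0,0.5],
  [0,0,1.2,0,0,0,0.5],
  [0,0,1.0,0,0,0,0.5],
  [0,0,0.5,0,0,0,0.5],
  [0,0,0.3,0,0,0,0.5],
  [0,0,0,0,0,0,0.5],
  [0,0,0,0,0,0,0.5],
])

```text
time: 2.77
tool_pos: [0.5623, 0.2227, 0.1466]
tool_rot: [0.001, -0.088, 0.996, 0.0]
contact_force: [0.6, 0.0, -1.1]
gripper_width: 0.751
grasp_force: 0.0
```

```bash
python3 - <<'E'
from h import *
from plant import manip
go('B',(72,-13,145))
s=manip.grab_frame("side")["img"];t=manip.grab_frame("top")["img"]
f=lambda im,x,y:cv2.resize(im[y:y+80,x:x+60],(400,533),interpolation=cv2.INTER_CUBIC)
cv2.imwrite("pics/g1.png",np.hstack([f(t,190,160),f(s,205,220)]))
E
```

```text
t 2.77 box-frame TCP mm [ 72.  -11.3 146.6] F [ 0.6  0.  -1.1] Fbox [ 0.6 -0.1 -1.1] M [-0.01 -0.08 -0.03] w 63.9 g 0.0
  turn deg [ 0.01  0.06 -0.01] shift now-axes cm [-0.   -0.17  0.16] after-turn cm [-0.   -0.17  0.16]
```

View pics/g1.png

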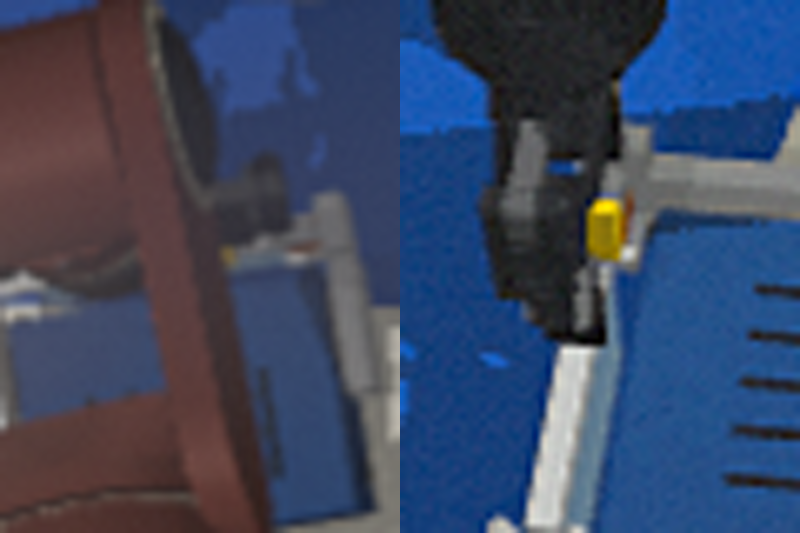

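The side view shows the flap's yellow tab (about px 236,254) between the fingers and the near finger's tip over the rail at about (231,271). I'll check this against the projection.

```bash
python3 -c "
from h import *
for z in(126,130,136): print(z,((proj('side',w(P['B'],[(83,21,z),(61,21,z),(83,33,z),(61,33,z)]))-[205,220])*6.67+[400,0]).round(0).tolist())"
```

```text
126 [[536.0, 380.0], [599.0, 385.0], [530.0, 409.0], [593.0, 414.0]]
130 [[535.0, 373.0], [598.0, 379.0], [529.0, 402.0], [593.0, 408.0]]
136 [[533.0, 363.0], [597.0, 369.0], [527.0, 392.0], [591.0, 398.0]]
```

Request:
move_arm([
  [0,-0.15,0.1,0,0,0,0.2],
  [0,0,0,0,0,0,0.0],
  [0,0,0,0,0,0,-0.1],
  [0,0,0,0,0,0,-0.15],
  [0,0,0,0,0,0,-0.2],
  [0,0,0,0,0,0,-0.2],
])

```text
time: 3.37
tool_pos: [0.5622, 0.2211, 0.145]
tool_rot: [0.0, -0.088, 0.996, -0.0]
contact_force: [0.1, -0.7, -0.1]
gripper_width: 0.397
grasp_force: 0.0
```

```bash
python3 -c "
from h import *
go('B',(72,-13,145))"
```

```text
t 3.37 box-frame TCP mm [ 71.5 -12.9 145. ] F [ 0.1 -0.7 -0.1] Fbox [-0.1 -0.7 -0.1] M [-0.03  0.08  0.02] w 33.7 g 0.0
  turn deg [-0.    0.   -0.01] shift now-axes cm [-0.05 -0.01  0.  ] after-turn cm [-0.05 -0.01  0.  ]
```

```bash
python3 - <<'E'
from plant import manip
import cv2,numpy as np
s=manip.grab_frame("side")["img"]
cv2.imwrite("pics/g2.png",cv2.resize(s[225:315,205:285],(712,600*1),interpolation=cv2.INTER_CUBIC)); print(manip.state()["grasp_force"],manip.state()["contact_force"],manip.state()["gripper_width"])
E
```

```text
0.0 [-0.14158751 -0.93445168  0.64691383] 0.400758876179766
```

View pics/g2.png

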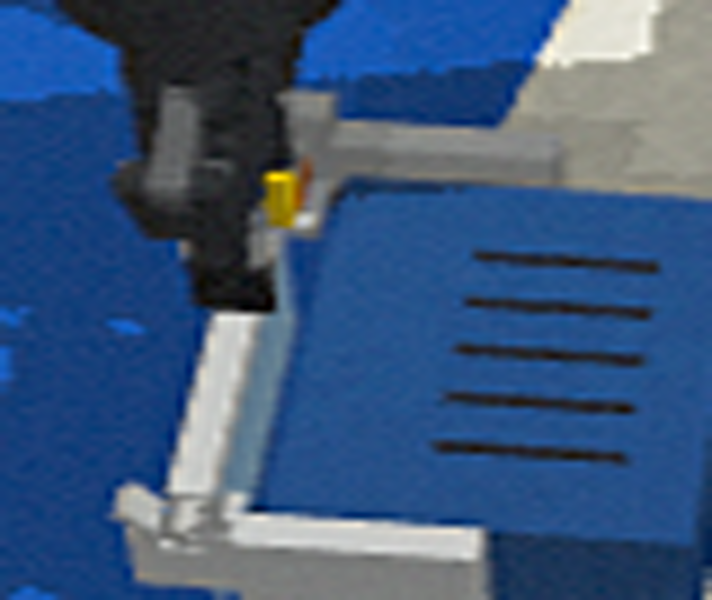

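The yellow tab at about (236.5,254) hasn't moved yet and there is no contact force, so the fingers haven't reached it. I'll keep closing gently.

Request:
move_arm([
  [0,0,0,0,0,0,-0.3],
  [0,0,0,0,0,0,-0.3],
  [0,0,0,0,0,0,-0.3],
])

```text
time: 3.67
tool_pos: [0.5621, 0.2211, 0.145]
tool_rot: [-0.0, -0.088, 0.996, -0.0]
contact_force: [-0.1, -0.5, 0.8]
gripper_width: 0.351
grasp_force: 0.0
```

```bash
python3 - <<'E'
from h import *
go('B',(72,-13,145))
from plant import manip
C2=np.load("pose.npz")
s=manip.grab_frame("side")["img"]; np.save("g3.npy",s)
m=(s[...,2]>150)&(s[...,1]>110)&(s[...,0]<60)
r=m[235:275,215:260]; y,x=np.nonzero(r); print("yellow px",len(x),x.min()+215,x.max()+215,y.min()+235,y.max()+235)
s0=C["side"]["img"]; r=((s0[...,2]>150)&(s0[...,1]>110)&(s0[...,0]<60))[235:275,215:260]; y,x=np.nonzero(r); print("before",len(x),x.min()+215,x.max()+215,y.min()+235,y.max()+235)
for yy in (2,8,14,20): print(yy,proj('side',w(P['B'],[(83,yy,132),(61,yy,132)])).round(1).tolist())
E
```

```text
t 3.67 box-frame TCP mm [ 71.5 -12.8 145. ] F [-0.1 -0.5  0.8] Fbox [-0.2 -0.5  0.8] M [-0.    0.01 -0.02] w 29.8 g 0.0
  turn deg [-0.   -0.   -0.01] shift now-axes cm [-0.05 -0.02 -0.  ] after-turn cm [-0.05 -0.02 -0.  ]
yellow px 7 237 237 251 258
before 24 229 237 250 258
2 [[226.5, 268.6], [236.0, 269.4]]
8 [[226.1, 270.7], [235.6, 271.6]]
14 [[225.7, 272.9], [235.1, 273.7]]
20 [[225.2, 275.0], [234.7, 275.9]]
```

Request:
move_arm([
  [0,0,0,0,0,0,-0.4],
  [0,0,0,0,0,0,-0.4],
  [0,0,0,0,0,0,-0.45],
])

```text
time: 3.97
tool_pos: [0.5621, 0.2211, 0.145]
tool_rot: [-0.0, -0.088, 0.996, -0.0]
contact_force: [-0.1, -0.7, -0.0]
gripper_width: 0.273
grasp_force: 0.0
```

```bash
python3 - <<'E'
from h import *
go('B',(72,-13,145))
from plant import manip
s=manip.grab_frame("side")["img"]
s0=np.load("g3.npy")
cv2.imwrite("pics/g4.png",np.hstack([cv2.resize(a[235:280,215:250],(385,495),interpolation=cv2.INTER_CUBIC) for a in (s0,s)]))
E
```

```text
t 3.97 box-frame TCP mm [ 71.5 -12.8 145. ] F [-0.1 -0.7 -0. ] Fbox [-0.2 -0.7 -0. ] M [-0.02 -0.   -0.  ] w 23.2 g 0.0
  turn deg [-0.   -0.   -0.01] shift now-axes cm [-0.05 -0.02 -0.  ] after-turn cm [-0.05 -0.02 -0.  ]
```

View pics/g4.png

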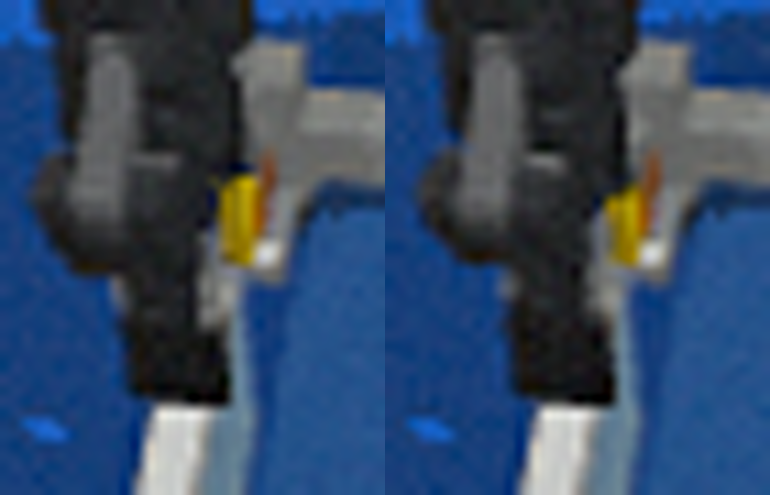

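```bash
python3 - <<'E'
from h import *
from plant import manip
out=[]
st=manip.state(); tp=st["tool_pos"]
for n,(x0,y0) in (("side",(200,200)),("top",(180,150))):
    im=manip.grab_frame(n)["img"]; np.save("g5%s.npy"%n,im)
    k=6; c=cv2.resize(im[y0:y0+100,x0:x0+66],None,fx=k,fy=k,interpolation=cv2.INTER_CUBIC)
    f=lambda X:((proj(n,X)-[x0,y0]+.5)*k).round().astype(int)
    def box(a,b,col):
        v=[[ (a,b)[i][0],(a,b)[j][1],(a,b)[l][2]] for i in(0,1) for j in(0,1) for l in(0,1)]
        p=f(w(P["B"],v))
        for i in range(8):
            for j in range(i): 
                if bin(i^j).count("1")==1: cv2.line(c,tuple(map(int,p[i])),tuple(map(int,p[j])),col,1)
    h=st["gripper_width"]*42.5
    box((60.5,-12.8+h,126),(82.5,-12.8+h+14,170),(0,255,0)); box((60.5,-12.8-h-14,126),(82.5,-12.8-h,170),(0,255,255))
    box((61,-4,122),(83,2,152),(255,255,255)); box((61,-40,122),(83,-34,152),(255,0,255))
    box((33,-55,199),(109,29,215),(0,0,255))
    out.append(c)
cv2.imwrite("pics/ov.png",np.hstack(out))
print(proj("top",[[.137,.609,.217],[.137,.609,.27]])*800/560)
E
```

```text
[[ 98.45993456 494.37338218]
 [ 83.68265766 501.08450733]]
```

View pics/ov.png

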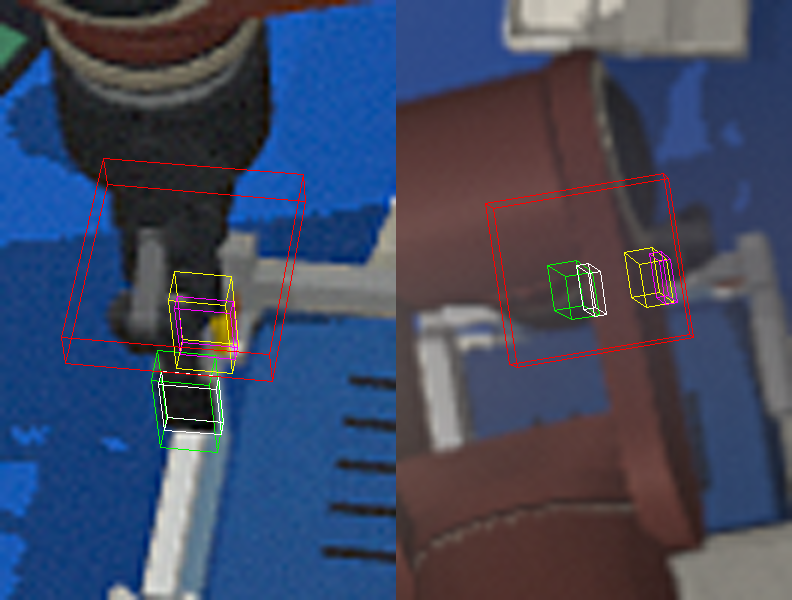

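The overlay shows the gripper, with its fingertip lobe at about side (222,255), well above where it should be. The fingers therefore aren't beside the tabs. I'll back off upward, open, and look at the gripper against a free background.

Request:
move_arm([
  [0,0,-1.5,0,0,0,-0.45],
  [0,0,-2,0,0,0,0.2],
  [0,0,-2,0,0,0,0.2],
  [0,0,-2,0,0,0,0.2],
  [0,0,-2,0,0,0,0.2],
  [0,0,-0.5,0,0,0,0.2],
  [0,0,0,0,0,0,0.2],
])

```text
time: 4.7
tool_pos: [0.5633, 0.2214, 0.2474]
tool_rot: [0.002, -0.088, 0.996, 0.0]
contact_force: [0.0, 0.3, -0.6]
gripper_width: 0.597
grasp_force: 0.0
```

```bash
python3 - <<'E'
from h import *
from plant import manip
go('B',(72,-13,145))
st=manip.state(); n="side"; x0,y0=185,150; k=5
im=manip.grab_frame(n)["img"]; np.save("g6.npy",im)
c=cv2.resize(im[y0:y0+120,x0:x0+75],None,fx=k,fy=k,interpolation=cv2.INTER_CUBIC); d=c.copy()
b=P["B"]; cc,ss=np.cos(b[2]),np.sin(b[2]); 
loc=((st["tool_pos"]-[b[0],b[1],0])@np.array([[cc,-ss,0],[ss,cc,0],[0,0,1]]))*1000
f=lambda X:tuple(map(int,((proj(n,w(b,[loc+X]))[0]-[x0,y0]+.5)*k).round()))
h=st["gripper_width"]*42.5
def line(a,e,col): cv2.line(d,f(np.array(a,float)),f(np.array(e,float)),col,1)
line((0,0,0),(0,0,150),(0,255,255))
for s in(1,-1):
  for x in(-11,11): line((x,s*h,-19),(x,s*h,40),(0,255,0)); line((x,s*(h+14),-19),(x,s*(h+14),40),(255,255,0))
for z in(54,): 
  q=[(38,42,z),(-38,42,z),(-38,-42,z),(38,-42,z)]
  for i in range(4): line(q[i],q[(i+1)%4],(0,0,255))
cv2.imwrite("pics/ov2.png",np.hstack([c,d]))
E
```

```text
t 4.7 box-frame TCP mm [ 72.7 -12.7 247.4] F [ 0.   0.3 -0.6] Fbox [ 0.1  0.2 -0.6] M [ 0.01  0.   -0.  ] w 50.8 g 0.0
  turn deg [ 0.02  0.25 -0.01] shift now-axes cm [ 0.11 -0.03 10.24] after-turn cm [ 0.07 -0.03 10.24]
```

View pics/ov2.png

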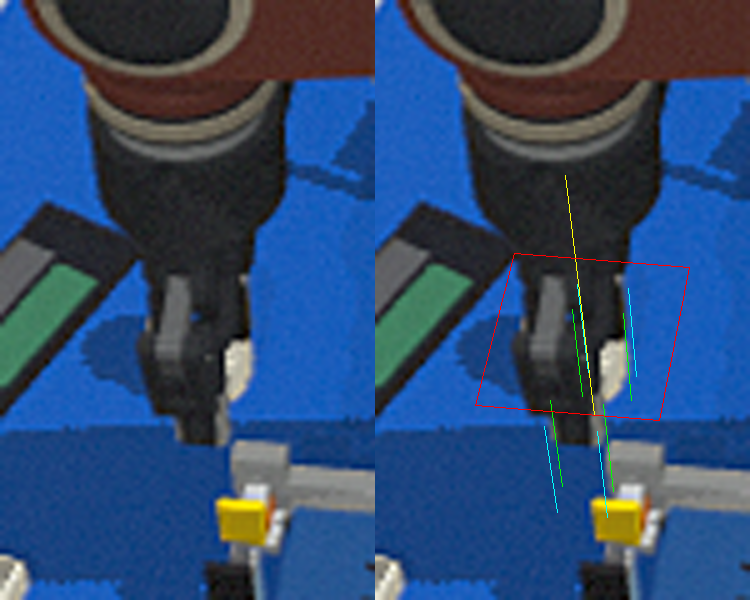

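The view shows the near fingertip bottom at about side px (225,238.6). That is only 6 rows below the projected TCP at (229,232.4), so the tips really sit about 25–30 mm higher than the nominal reach says. The white patch at pane (240,370) is the swab pot. The fingers simply passed over the tabs, so I'll go lower and check by feel.

Request:
move_arm([
  [0.08,0,1.5,0,0,0,0.5],
  [0,0,2,0,0,0,0.5],
  [0,0,2,0,0,0,0.5],
  [0,0,2,0,0,0,0.5],
  [0,0,1.5,0,0,0,0.5],
  [0,0,1,0,0,0,0.5],
  [0,0,0.8,0,0,0,0.5],
  [0,0,0.5,0,0,0,0.5],
  [0,0,0.4,0,0,0,0.5],
  [0,0,0.3,0,0,0,0.5],
  [0,0,0.2,0,0,0,0.5],
  [0,0,0,0,0,0,0.5],
])

```text
time: 5.75
tool_pos: [0.5616, 0.221, 0.1232]
tool_rot: [0.0, -0.088, 0.996, 0.0]
contact_force: [-0.6, 0.1, 0.6]
gripper_width: 0.752
grasp_force: 0.0
```

```bash
python3 - <<'E'
from h import *
from plant import manip
go('B',(72,-13,115))
im=manip.grab_frame("side")["img"]; np.save("g7.npy",im)
g=im.max(2)
for y in range(240,285): print(y,"".join("Y" if (im[y,x,2]>140 and im[y,x,0]<80) else "#" if g[y,x]<70 else "+" if g[y,x]<105 else "." for x in range(208,250)))
E
```

```text
t 5.75 box-frame TCP mm [ 71.  -12.8 123.2] F [-0.6  0.1  0.6] Fbox [-0.6  0.3  0.6] M [0.01 0.02 0.01] w 63.9 g 0.0
  turn deg [-0.    0.03 -0.01] shift now-axes cm [-0.1  -0.02  0.82] after-turn cm [-0.1  -0.02  0.82]
240 ...........+###################...........
241 ...........+###################+..........
242 ...........+###################+..+.......
243 ...........+###################+.++.......
244 ...........+#####+#############+++........
245 ............+###+..+############++........
246 ............+###++.++##########+++........
247 ............+###+++.+###########+...+.....
248 ............+###+++.############+++++.+.+.
249 ............+###++++###########++..++.+++.
250 ............+##++++++YYYYY+#+Y..+.+....+..
251 ............+##+++++.YYYYY###Y.+.+.++++++.
252 ............+##+++++#++++####Y.....+++++++
253 ............###+++.+#########Y....++++++++
254 ...........+##+++++#########+Y....#+++++++
255 ..........+###+++.+#########.Y....#+++.+..
256 ..........+###+.+++#########.Y....+.......
257 ..........+###+++.+#######+.YY............
258 ..........+###++++########+..Y
[... 534 characters left out ...]
.............############.+#..............
271 .................+#######.+#..............
272 .................+#######.................
273 .................+#######+................
274 ..................+######+................
275 ..........................................
276 ..........................................
277 ..........................................
278 ..........................................
279 ..........................................
280 ..........................................
281 ..........................................
282 ..........................................
283 ..........................................
284 ..........................................
```

Request:
move_arm([
  [-0.1,0,0.25,0,0,0,0.3],
  [0,0,0.25,0,0,0,0.1],
  [0,0,0,0,0,0,-0.05],
  [0,0,0,0,0,0,-0.1],
  [0,0,0,0,0,0,-0.15],
  [0,0,0,0,0,0,-0.15],
])

```text
time: 6.3
tool_pos: [0.5627, 0.2219, 0.1187]
tool_rot: [0.001, -0.088, 0.996, 0.001]
contact_force: [-0.2, 2.4, 3.7]
gripper_width: 0.431
grasp_force: 8.7
```

```bash
python3 -c "
from h import *
go('B',(72,-13,118))"
```

```text
t 6.3 box-frame TCP mm [ 72.2 -12.2 118.7] F [-0.2  2.4  3.7] Fbox [0.2 2.4 3.7] M [ 0.26 -0.03  0.02] w 36.6 g 8.7
  turn deg [0.08 0.08 0.  ] shift now-axes cm [ 0.02 -0.08  0.07] after-turn cm [ 0.02 -0.08  0.07]
```

Request:
move_arm([
  [0,0,-0.1,0,0,0,-0.2],
  [0,0,0,0,0,0,-0.3],
  [0,0,0,0,0,0,-0.35],
  [0,0,0,0,0,0,-0.35],
])

```text
time: 6.63
tool_pos: [0.5623, 0.2216, 0.1192]
tool_rot: [0.0, -0.088, 0.996, 0.0]
contact_force: [0.0, 3.3, 2.3]
gripper_width: 0.335
grasp_force: 45.7
```

```bash
python3 -c "
from h import *
go('B',(72,-13,118))"
```

```text
t 6.63 box-frame TCP mm [ 71.8 -12.4 119.2] F [0.  3.3 2.3] Fbox [0.6 3.2 2.3] M [0.49 0.02 0.02] w 28.5 g 45.7
  turn deg [0.05 0.02 0.  ] shift now-axes cm [-0.02 -0.06  0.12] after-turn cm [-0.02 -0.06  0.12]
```

Request:
move_arm([
  [0,0,0,0,0,0,-1],
  [0,0,0,0,0,0,-1],
  [0,0,-0.2,0,0,0,-1],
  [0,0,-0.3,0,0,0,-1],
  [0,0,-0.5,0,0,0,-1],
  [0,0,0,0,0,0,-1],
])

```text
time: 7.13
tool_pos: [0.5619, 0.2204, 0.1287]
tool_rot: [-0.001, -0.088, 0.996, -0.001]
contact_force: [0.8, 0.4, -2.6]
gripper_width: 0.33
grasp_force: 59.7
```

```bash
python3 -c "
from h import *
go('B',(72,-13,118))"
```

```text
t 7.13 box-frame TCP mm [ 71.1 -13.5 128.7] F [ 0.8  0.4 -2.6] Fbox [ 0.8  0.2 -2.6] M [ 0.01  0.06 -0.04] w 28.1 g 59.7
  turn deg [-0.06 -0.1  -0.03] shift now-axes cm [-0.09  0.05  1.07] after-turn cm [-0.09  0.05  1.07]
```

Request:
move_arm([
  [0,0,-1,0,0,0,-1],
  [0,0,-1.5,0,0,0,-1],
  [0,0,-2,0,0,0,-1],
  [0,0,-2,0,0,0,-1],
  [0,0,-2,0,0,0,-1],
  [0,0,-2,0,0,0,-1],
  [0,0,-2,0,0,0,-1],
  [0,0,-1.2,0,0,0,-1],
  [0,0,0,0,0,4.1,-1],
  [0,0,0,0,0,4.1,-1],
  [0,0,0,0,0,4.1,-1],
  [0,0,0,0,0,4.1,-1],
  [0,0,0,0,0,0,-1],
])

```text
time: 8.22
tool_pos: [0.5619, 0.2207, 0.2653]
tool_rot: [-0.001, 0.056, 0.998, -0.001]
contact_force: [-0.5, 0.5, -2.0]
gripper_width: 0.331
grasp_force: 59.9
```

```bash
python3 -c "
from h import *
go('R',(72,-13,250))"
```

```text
t 8.22 box-frame TCP mm [ -1.  437.3 265.3] F [-0.5  0.5 -2. ] Fbox [-0.6  0.5 -2. ] M [-0.02 -0.01 -0.02] w 28.1 g 59.9
  turn deg [-0.06 -0.08 -0.15] shift now-axes cm [ -7.42 -45.     1.57] after-turn cm [ -7.3  -45.03   1.53]
```

Request:
move_arm([
  [-0.2,-1.2,0,0,0,0,-1],
  [-0.4,-2,0,0,0,0,-1],
  [-0.43,-2.7,0,0,0,0,-1],
  [-0.43,-2.7,0,0,0,0,-1],
  [-0.43,-2.7,0,0,0,0,-1],
  [-0.43,-2.7,0,0,0,0,-1],
  [-0.43,-2.7,0,0,0,0,-1],
  [-0.43,-2.7,0,0,0,0,-1],
  [-0.43,-2.7,0,0,0,0,-1],
  [-0.43,-2.7,0,0,0,0,-1],
  [-0.43,-2.7,0,0,0,0,-1],
  [-0.43,-2.7,0,0,0,0,-1],
  [-0.43,-2.7,0,0,0,0,-1],
  [-0.43,-2.7,0,0,0,0,-1],
  [-0.43,-2.7,0,0,0,0,-1],
  [-0.43,-2.7,0,0,0,0,-1],
  [-0.35,-2.7,0,0,0,0,-1],
  [0,-1.3,0,0,0,0,-1],
  [0,0,0,0,0,0,-1],
])

```text
time: 9.8
tool_pos: [0.581, -0.2371, 0.2654]
tool_rot: [-0.001, 0.056, 0.998, -0.0]
contact_force: [-0.4, 0.5, -2.7]
gripper_width: 0.332
grasp_force: 60.0
```

```bash
python3 - <<'E'
from h import *
from plant import manip
go('R',(72,-13,200))
s=manip.state()
F=[]
for n in("side","top"):
    im=manip.grab_frame(n)["img"]; np.save("r1%s.npy"%n,im)
    p=P["R"]; 
    c,sn=np.cos(p[2]),np.sin(p[2]); loc=((s["tool_pos"]-[p[0],p[1],0])@np.array([[c,-sn,0],[sn,c,0],[0,0,1]]))*1000
    f0=loc+[0.2,13,-4]
    names=["rail +y end top","rail -y end top","stub tip","panel bl +y","panel b -y"]
    pts=[f0+[0,75,7],f0+[0,-75,7],f0+[0,87,0],f0+[0,58,-82],f0+[0,-58,-82]]
    print(n,[(a,b.round(1).tolist()) for a,b in zip(names,proj(n,w(p,pts)))])
print(manip.state()["contact_force"])
s=np.load("r1side.npy");cv2.imwrite("pics/r1.png",cv2.resize(s[60:180,220:340],(600,600),interpolation=cv2.INTER_CUBIC))
E
```

```text
t 9.8 box-frame TCP mm [ 67.7 -15.7 265.4] F [-0.4  0.5 -2.7] Fbox [-0.4  0.5 -2.7] M [-0.03 -0.02  0.03] w 28.2 g 60.0
  turn deg [-0.05 -0.08 -0.22] shift now-axes cm [-0.43  0.28  6.54] after-turn cm [-0.43  0.27  6.54]
side [('rail +y end top', [266.5, 117.0]), ('rail -y end top', [288.3, 84.6]), ('stub tip', [264.7, 121.9]), ('panel bl +y', [269.7, 139.1]), ('panel b -y', [285.8, 113.9])]
top [('rail +y end top', [347.6, 182.0]), ('rail -y end top', [403.8, 188.7]), ('stub tip', [342.8, 181.8]), ('panel bl +y', [349.1, 187.4]), ('panel b -y', [389.3, 192.2])]
[-0.6402555  -0.45262057 -3.36662141]
```

View pics/r1.png

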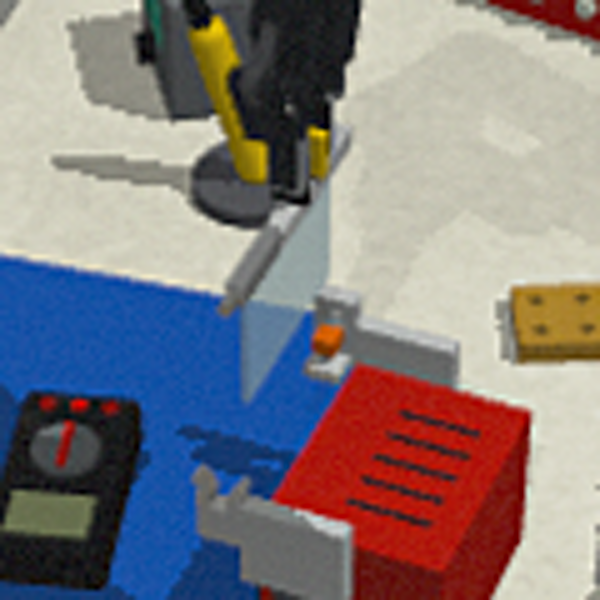

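The flap hangs straight in the grip: stub tip at about (265.2,121.6) against a predicted (264.7,121.9). The red slot notch is at about (264,160). I'll line up and come down.

Request:
move_arm([
  [-0.2,0.14,0,0,0,-0.2,-1],
  [-0.23,0.14,1,0,0,0,-1],
  [0,0,2,0,0,0,-1],
  [0,0,2,0,0,0,-1],
  [0,0,1.5,0,0,0,-1],
  [0,0,1,0,0,0,-1],
  [0,0,0,0,0,0,-1],
  [0,0,0,0,0,0,-1],
])

```text
time: 10.57
tool_pos: [0.5866, -0.231, 0.1904]
tool_rot: [-0.001, 0.053, 0.999, 0.0]
contact_force: [-0.5, 0.3, -2.7]
gripper_width: 0.331
grasp_force: 60.0
```

```bash
python3 -c "
from h import *
go('R',(72,-13,150))
for z in (121,127,133): print(z,proj('side',w(P['R'],[(72,83.5,z-6),(72,89.5,z-6),(77,89.5,z+10),(67,89.5,z+10)])).round(1).tolist())
"
```

```text
t 10.57 box-frame TCP mm [ 72.6  -9.  190.4] F [-0.5  0.3 -2.7] Fbox [-0.5  0.2 -2.7] M [-0.04  0.03 -0.02] w 28.1 g 60.0
  turn deg [ 0.03 -0.06  0.17] shift now-axes cm [ 0.06 -0.4   4.04] after-turn cm [ 0.06 -0.4   4.04]
121 [[264.8, 162.6], [263.9, 164.0], [262.1, 159.3], [265.5, 160.2]]
127 [[264.7, 161.0], [263.9, 162.4], [262.0, 157.7], [265.4, 158.6]]
133 [[264.7, 159.4], [263.8, 160.8], [262.0, 156.1], [265.3, 157.0]]
```

Request:
move_arm([
  [0.05,-0.2,0,0,0,0,-1],
  [0,-0.2,0,0,0,0,-1],
  [0,0,0,0,0,0,-1],
  [0,0,1,0,0,0,-1],
  [0,0,1,0,0,0,-1],
  [0,0,0.6,0,0,0,-1],
  [0,0,0.4,0,0,0,-1],
  [0,0,0,0,0,0,-1],
  [0,0,0,0,0,0,-1],
])

```text
time: 11.32
tool_pos: [0.5855, -0.2352, 0.1602]
tool_rot: [-0.001, 0.053, 0.999, 0.0]
contact_force: [-0.2, -0.1, -3.4]
gripper_width: 0.329
grasp_force: 60.0
```

```bash
python3 -c "
from h import *
go('R',(72,-13,150))"
```

```text
t 11.32 box-frame TCP mm [ 72.  -13.4 160.2] F [-0.2 -0.1 -3.4] Fbox [-0.2 -0.1 -3.4] M [-0.1   0.04  0.02] w 28.0 g 60.0
  turn deg [ 0.03 -0.07  0.14] shift now-axes cm [-0.    0.04  1.02] after-turn cm [-0.    0.04  1.02]
```

Request:
move_arm([
  [0,0.03,0.3,0,0,0.1,-1],
  [0,0,0.3,0,0,0,-1],
  [0,0,0.2,0,0,0,-1],
  [0,0,0.2,0,0,0,-1],
  [0,0,0,0,0,0,-1],
])

```text
time: 11.73
tool_pos: [0.5856, -0.235, 0.1504]
tool_rot: [-0.0, 0.054, 0.999, 0.0]
contact_force: [0.9, -0.7, -2.8]
gripper_width: 0.33
grasp_force: 60.0
```

```bash
python3 -c "
from h import *
go('R',(72,-13,145))"
```

```text
t 11.73 box-frame TCP mm [ 72.1 -13.1 150.4] F [ 0.9 -0.7 -2.8] Fbox [ 0.9 -0.6 -2.8] M [ 0.01  0.04 -0.01] w 28.1 g 60.0
  turn deg [ 0.02 -0.04  0.03] shift now-axes cm [0.01 0.01 0.54] after-turn cm [0.01 0.01 0.54]
```

Flap at about z 146. I'll continue in small steps.

Request:
move_arm([
  [0,0,0.2,0,0,0,-1],
  [0,0,0.2,0,0,0,-1],
  [0,0,0,0,0,0,-1],
])

```text
time: 11.98
tool_pos: [0.5857, -0.235, 0.1465]
tool_rot: [-0.0, 0.054, 0.999, 0.0]
contact_force: [-0.2, 0.9, -2.8]
gripper_width: 0.332
grasp_force: 60.0
```

Request:
move_arm([
  [0,0,0.2,0,0,0,-1],
  [0,0,0.1,0,0,0,-1],
  [0,0,0,0,0,0,-1],
])

```text
time: 12.23
tool_pos: [0.5857, -0.235, 0.1436]
tool_rot: [-0.0, 0.054, 0.999, 0.0]
contact_force: [0.5, 0.5, -3.6]
gripper_width: 0.326
grasp_force: 60.0
```

```bash
python3 -c "
from h import *
go('R',(72,-13,140))"
```

```text
t 12.23 box-frame TCP mm [ 72.2 -13.2 143.6] F [ 0.5  0.5 -3.6] Fbox [ 0.4  0.6 -3.6] M [-0.06  0.05  0.03] w 27.7 g 60.0
  turn deg [ 0.01 -0.03  0.03] shift now-axes cm [0.02 0.02 0.36] after-turn cm [0.02 0.02 0.36]
```

Request:
move_arm([
  [0,0,0.1,0,0,0,-1],
  [0,0,0.1,0,0,0,-1],
  [0,0,0,0,0,0,-1],
])

```text
time: 12.48
tool_pos: [0.5858, -0.2351, 0.1418]
tool_rot: [-0.0, 0.054, 0.999, 0.0]
contact_force: [-0.5, -0.2, -3.0]
gripper_width: 0.328
grasp_force: 60.0
```

Request:
move_arm([
  [0,0,0.1,0,0,0,-1],
  [0,0,0.1,0,0,0,-1],
  [0,0,0,0,0,0,-1],
])

```text
time: 12.73
tool_pos: [0.5858, -0.2351, 0.1397]
tool_rot: [-0.0, 0.054, 0.999, 0.0]
contact_force: [-0.1, 0.0, -3.3]
gripper_width: 0.334
grasp_force: 60.0
```

```bash
python3 -c "
from h import *
go('R',(72,-13,135))"
```

```text
t 12.73 box-frame TCP mm [ 72.2 -13.2 139.7] F [-0.1  0.  -3.3] Fbox [-0.1 -0.  -3.3] M [-0.1  -0.03 -0.02] w 28.4 g 60.0
  turn deg [ 0.01 -0.02  0.03] shift now-axes cm [0.02 0.02 0.47] after-turn cm [0.02 0.02 0.47]
```

Request:
move_arm([
  [0,0,0.1,0,0,0,-1],
  [0,0,0.1,0,0,0,-1],
  [0,0,0,0,0,0,-1],
])

```text
time: 12.98
tool_pos: [0.5857, -0.2351, 0.1377]
tool_rot: [-0.0, 0.054, 0.999, 0.0]
contact_force: [0.0, -0.1, -3.2]
gripper_width: 0.328
grasp_force: 60.0
```

Request:
move_arm([
  [0,0,0.1,0,0,0,-1],
  [0,0,0.1,0,0,0,-1],
  [0,0,0,0,0,0,-1],
])

```text
time: 13.23
tool_pos: [0.586, -0.2352, 0.1361]
tool_rot: [0.0, 0.054, 0.999, -0.0]
contact_force: [-0.4, -0.1, -2.3]
gripper_width: 0.333
grasp_force: 60.5
```

```bash
python3 -c "
from h import *
go('R',(72,-13,135))"
```

```text
t 13.23 box-frame TCP mm [ 72.4 -13.3 136.1] F [-0.4 -0.1 -2.3] Fbox [-0.4 -0.2 -2.3] M [-0.06  0.04 -0.03] w 28.3 g 60.5
  turn deg [-0.    0.01  0.03] shift now-axes cm [0.04 0.03 0.11] after-turn cm [0.04 0.03 0.11]
```

Request:
move_arm([
  [0,0,0.1,0,0,0,-1],
  [0,0,0,0,0,0,-1],
  [0,0,0,0,0,0,-1],
])

```text
time: 13.48
tool_pos: [0.586, -0.2352, 0.1354]
tool_rot: [0.0, 0.054, 0.999, -0.0]
contact_force: [-0.4, 0.8, -0.0]
gripper_width: 0.329
grasp_force: 60.9
```

```bash
python3 -c "
from h import *
go('R',(72,-13,135))"
```

```text
t 13.48 box-frame TCP mm [ 72.5 -13.3 135.4] F [-0.4  0.8 -0. ] Fbox [-0.5  0.8 -0. ] M [ 0.01  0.1  -0.06] w 27.9 g 60.9
  turn deg [-0.01  0.02  0.03] shift now-axes cm [0.05 0.03 0.04] after-turn cm [0.05 0.03 0.04]
```

Request:
move_arm([
  [0,0,0.1,0,0,0,-1],
  [0,0,0,0,0,0,-1],
  [0,0,0,0,0,0,-1],
])

```text
time: 13.73
tool_pos: [0.586, -0.2352, 0.1343]
tool_rot: [0.0, 0.054, 0.999, -0.0]
contact_force: [-0.1, 0.9, -0.7]
gripper_width: 0.33
grasp_force: 61.2
```

```bash
python3 -c "
from h import *
go('R',(72,-13,135))"
```

```text
t 13.73 box-frame TCP mm [ 72.5 -13.3 134.3] F [-0.1  0.9 -0.7] Fbox [-0.2  0.9 -0.7] M [ 0.03  0.07 -0.05] w 28.1 g 61.2
  turn deg [-0.01  0.03  0.03] shift now-axes cm [ 0.05  0.03 -0.07] after-turn cm [ 0.05  0.03 -0.07]
```

Request:
move_arm([
  [0,0,0.1,0,0,0,-1],
  [0,0,0.05,0,0,0,-1],
  [0,0,0,0,0,0,-1],
])

```text
time: 13.98
tool_pos: [0.586, -0.2351, 0.1327]
tool_rot: [0.0, 0.054, 0.999, -0.0]
contact_force: [0.9, 1.3, 0.5]
gripper_width: 0.329
grasp_force: 61.6
```

```bash
cat > av.py <<'E'
from h import *
from plant import manip
F=[];M=[]
for i in range(4):
    s=manip.state();F.append(s["contact_force"]);M.append(s["ft_torque"]);manip.grab_frame("top")
print("avg F",np.mean(F,0).round(2),"M",np.mean(M,0).round(3)); go('R',(72,-13,131))
E
python3 av.py
```

```text
avg F [-0.21  1.16  1.03] M [ 0.063  0.123 -0.024]
t 14.18 box-frame TCP mm [ 72.5 -13.2 132.7] F [-0.7  1.4  1.4] Fbox [-0.8  1.3  1.4] M [0.1  0.09 0.01] w 28.1 g 61.6
  turn deg [-0.    0.02  0.04] shift now-axes cm [0.05 0.02 0.17] after-turn cm [0.05 0.02 0.17]
```

Request:
move_arm([
  [0,0,0.1,0,0,0,-1],
  [0,0,0.1,0,0,0,-1],
  [0,0,0,0,0,0,-1],
])

```text
time: 14.43
tool_pos: [0.5861, -0.2351, 0.1308]
tool_rot: [0.0, 0.054, 0.999, -0.0]
contact_force: [0.2, 1.7, 2.4]
gripper_width: 0.334
grasp_force: 62.0
```

```bash
python3 av.py
```

```text
avg F [-0.19  1.92  2.6 ] M [ 0.167  0.126 -0.073]
t 14.63 box-frame TCP mm [ 72.5 -13.2 130.8] F [-1.6  2.2  2.9] Fbox [-1.9  2.   2.9] M [ 0.18  0.06 -0.04] w 28.1 g 61.9
  turn deg [-0.    0.02  0.04] shift now-axes cm [ 0.05  0.02 -0.02] after-turn cm [ 0.05  0.02 -0.02]
```

Load is about 5.5 N, so the pin should be level. Now I'll release slowly: the pin spring keeps both tabs against the fingers while I follow at half the travel.

Request:
move_arm([
  [0,0,0,0,0,0,-0.34],
  [0,0,0,0,0,0,-0.34],
  [0,-0.1,0,0,0,0,-0.28],
  [0,-0.1,0,0,0,0,-0.24],
  [0,-0.05,0,0,0,0,-0.2],
  [0,0,0,0,0,0,-0.2],
])

```text
time: 15.13
tool_pos: [0.5858, -0.2377, 0.1305]
tool_rot: [0.0, 0.054, 0.999, 0.0]
contact_force: [0.8, 2.7, 3.7]
gripper_width: 0.4
grasp_force: 10.1
```

```bash
python3 av.py
```

```text
avg F [0.35 2.39 3.08] M [ 0.334 -0.066  0.013]
t 15.33 box-frame TCP mm [ 72.5 -15.8 130.6] F [0.4 1.7 3. ] Fbox [0.2 1.7 3. ] M [ 0.31 -0.07  0.01] w 34.1 g 10.0
  turn deg [-0.    0.02  0.03] shift now-axes cm [ 0.05  0.28 -0.04] after-turn cm [ 0.05  0.28 -0.04]
```

Request:
move_arm([
  [0,-0.1,0,0,0,0,-0.15],
  [0,-0.1,0,0,0,0,-0.1],
  [0,-0.05,0,0,0,0,-0.08],
  [0,0,0,0,0,0,-0.08],
])

```text
time: 15.67
tool_pos: [0.5853, -0.2401, 0.1303]
tool_rot: [-0.0, 0.054, 0.999, 0.0]
contact_force: [1.4, 1.7, 1.2]
gripper_width: 0.463
grasp_force: 7.2
```

```bash
python3 av.py
```

```text
avg F [1.43 1.61 1.51] M [ 0.091 -0.215  0.077]
t 15.87 box-frame TCP mm [ 72.3 -18.3 130.4] F [1.2 1.4 1.4] Fbox [1.1 1.5 1.4] M [ 0.04 -0.17  0.  ] w 39.5 g 7.1
  turn deg [-0.01 -0.    0.04] shift now-axes cm [ 0.03  0.53 -0.06] after-turn cm [ 0.03  0.53 -0.06]
```

The spring still follows at 39.5 mm with 7 N, so the pin is well past the cheek face and in its hole. I'll finish opening.

Request:
move_arm([
  [0,-0.1,0,0,0,0,-0.02],
  [0,0,0,0,0,0,0.05],
  [0,0,0,0,0,0,0.15],
  [0,0,0,0,0,0,0.3],
  [0,0,0,0,0,0,0.3],
  [0,0,0,0,0,0,0.3],
  [0,0,0,0,0,0,0.3],
])

```text
time: 16.45
tool_pos: [0.5851, -0.2412, 0.1304]
tool_rot: [-0.0, 0.054, 0.999, -0.0]
contact_force: [0.8, 0.1, -0.7]
gripper_width: 0.652
grasp_force: 0.0
```

```bash
python3 av.py
```

```text
avg F [ 0.25  0.27 -0.61] M [ 0.003  0.008 -0.011]
t 16.65 box-frame TCP mm [ 72.3 -19.3 130.5] F [-0.3 -0.1  0.2] Fbox [-0.3 -0.1  0.2] M [-0.01  0.   -0.  ] w 55.0 g 0.0
  turn deg [-0.   -0.    0.04] shift now-axes cm [ 0.03  0.63 -0.05] after-turn cm [ 0.03  0.63 -0.05]
```

Request:
move_arm([
  [0,0,-0.3,0,0,0,0.4],
  [0,0,-0.6,0,0,0,0.4],
  [0,0,-1,0,0,0,0.4],
  [0,0,-2,0,0,0,0.4],
  [0,0,-2,0,0,0,0.4],
  [0,0,-2.5,0,0,0,0.4],
  [0,0,-3,0,0,0,0.4],
  [0,0,-3,0,0,0,0.4],
  [2,0,-3,0,0,0,0.4],
  [3,0,-2,0,0,0,0.4],
  [3,0,0,0,0,0,0.4],
  [3,0,0,0,0,0,0.4],
  [0,0,0,0,0,0,0.4],
])

```text
time: 17.73
tool_pos: [0.4728, -0.2288, 0.3268]
tool_rot: [0.001, 0.055, 0.998, -0.001]
contact_force: [0.2, -0.5, -0.9]
gripper_width: 0.699
grasp_force: 0.0
```

```bash
python3 - <<'E'
from h import *
from plant import manip
im=manip.grab_frame("side")["img"]; p=P["R"]
for n,(yo,yi) in(("yellow",(-40,-34)),("black",(2,-4))):
    for z in (122,126,130): print(n,z,"top corners",proj("side",w(p,[(61,yo,z+37),(83,yo,z+37),(83,yi,z+37),(61,yi,z+37)])).round(1).tolist(),"bottom",proj("side",w(p,[(61,2 if n=='black' else -34,z+7),(83,2 if n=='black' else -34,z+7)])).round(1).tolist())
print("stub tip",proj("side",w(p,[(72,87,126)])).round(1),"rail -y end",proj("side",w(p,[(72,-75,133)])).round(1))
g=im.max(2)
for y in range(112,164): print(y,"".join("Y" if (im[y,x,2]>130 and im[y,x,1]>95 and im[y,x,0]<80) else "O" if (im[y,x,2]>150 and im[y,x,0]<90) else "#" if g[y,x]<60 else "." for x in range(258,305)))
st=manip.state();print(st["time"],st["contact_force"],st["tool_pos"])
E
```

```text
yellow 122 top corners [[285.3, 124.5], [278.1, 122.6], [277.3, 123.8], [284.5, 125.7]] bottom [[284.5, 133.8], [277.4, 131.9]]
yellow 126 top corners [[285.3, 123.4], [278.1, 121.5], [277.3, 122.7], [284.5, 124.6]] bottom [[284.5, 132.7], [277.4, 130.8]]
yellow 130 top corners [[285.3, 122.3], [278.1, 120.4], [277.3, 121.6], [284.5, 123.5]] bottom [[284.5, 131.7], [277.4, 129.8]]
black 122 top corners [[279.6, 133.5], [272.4, 131.5], [273.2, 130.2], [280.5, 132.2]] bottom [[279.7, 141.5], [272.5, 139.6]]
black 126 top corners [[279.6, 132.4], [272.4, 130.4], [273.2, 129.1], [280.5, 131.1]] bottom [[279.7, 140.5], [272.5, 138.5]]
black 130 top corners [[279.6, 131.3], [272.4, 129.3], [273.2, 128.0], [280.5, 130.0]] bottom [[279.7, 139.4], [272.5, 137.5]]
stub tip [[264.2 160.5]] rail -y end [[286.3 123.2]]
112 ...............................................
113 ...............................................
114 ...............................................
115 ...............................................
116 ...............................................
117 ..................
[... 1802 characters left out ...]
.....................OOOOOOOOOOOOOOOOO.......OO
153 ....................OOOOOOOOOOOOOOOOOOOOO...##.
154 ....................OOOOOOOOOOOOOOOOOOOOOOOOO..
155 ...................OOOOOOOOOOOOOOO...OOOOOOOOOO
156 ...................OOOOOOOOOOOOOOO.###...OOOOOO
157 ..................OOOOOOOOOOOOOOOOOOO...#...OOO
158 .................OOOOOOOOOOOOOOOOOOOOOOOO..##..
159 .................OOOOOOOOOOOOOOO.OOOOOOOOOOO...
160 ..................OOOOOOOOOOOOO.#...OOOOOOOOOOO
161 ....................OOOOOOOOOOOOO..##...OOOOOOO
162 ........................OOOOOOOOOOOO...#...OOOO
163 ...........................OOOOOOOOOOOOO..##..O
17.7833 [0.04310184 0.27462686 0.31652067] [ 0.47452018 -0.22907191  0.32647877]
```

The side picture, read numerically, has both tabs where a flap seated at about z 126 mm would put them, and the yellow tab fully out. The arm is clear, so I'm handing in.

```bash
python3 -c "
from plant import manip
print(manip.job_done())"
```

```text
the job is handed in; nothing more can be done
None
```

The flap now hangs on the red box, stub in its slot and, as far as the side camera shows, the pin sprung fully out; I handed the job in at about 18 s with the arm clear (no verdict was returned), and the highest force I read was under 6 N.

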